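# Refit the keyed grinding burr of the sample mill and lock it

## Task

Take the grinding burr with the blue grip from its stand, put it in the open chamber of the sample mill and turn it under light pressure until its key drops into the drive slot and the disc lies fully home, flush with the deck; the drive is braked, so stop turning as soon as the key drops in. Then slide the orange gate all the way in over the edge of the burr to lock it, and let go. Be gentle: do not force the burr or the gate (a light push of 5 to 10 N is enough, never more than 30 N), and leave the black burr and the other things on the desk where they are.

Things in the scene. Friction and masses are not known exactly. Their poses are not given: they have to be found in the camera images.
- burr_blue_center (a point): Loose grinding burr with blue grip, 0.2 kg, 62 mm tall; point on its axis, half-way up (31 mm above its lowest face), z up. Steel disc 54 mm across, 18 mm thick, top face 3 mm below this point, lower edge bevelled 4 mm. Blue bar grip on it: 30 mm long (x), 14 mm thick (y), from 3 mm below to 31 mm above this point. Grip across the 14 mm. A half turn about z is the same.
- burr_blue_key (a point): Middle of the lower face of the blue burr's key: a steel tongue under the disc, 32 mm long (x, same direction as the grip), 8 mm wide (y), 10 mm deep. Same axes as the burr; 31 mm below its half-way point.
- stand_a: Fixed grey stand, 66 mm square, 15 mm high, origin under its centre. Carries the blue burr by its disc; the tongue hangs in its hole. An identical stand carries the black burr; the two swap places.
- burr_black_center (a point): A second burr of the same shape with a black grip, on the other stand. Leave it alone. The point is on its axis half-way up.
- mill_rim (a point): Centre of the chamber mouth of the sample mill, level with its square aluminium deck, 115 mm above the desk; mill fixed, white housing 160 x 180 mm. z up; red mark on the -x side. Chamber: round hole 57 mm across, 18 mm deep, mouth bevelled 3 mm; 1.5 mm free round the burr's disc. Burr home: disc top flush with the deck, its half-way point 3 mm above this point.
- mill_floor (a point): Centre of the chamber floor, 18 mm below the mouth, axes of the mill. Here is a steel hub, its top level with the floor, with an open slot 11.5 mm wide for the tongue. The slot's direction is not reported: seen from above it stands 12 to 75 degrees clockwise from this x axis (a half turn is the same slot); find it by feel. The hub is braked (1 N m): once engaged, stop turning.
- hub_top (a point): Top centre of that hub, which is sprung (axes not those of the slot). With the tongue resting across it the burr stands 10 mm too high, disc 8 mm into the chamber. It gives from 4 N, 1 mm per N, and is solid after 5 mm (9 N), the burr still 5 mm too high. When tongue and slot meet, the hub springs up round the tongue, the push vanishes and the burr can be lowered home.
- gate_fin (a point): Centre of the upright orange fin of the locking gate: 30 mm along the mill's x, 10 mm thick along its y, 15 mm below to 15 mm above this point, on a flat orange plate that runs on the deck. Axes of the mill. Starts on the mill's +y side, 81 to 89 mm from the chamber axis; moves along the mill's -y to the chamber. Push its outer face or pinch its 10 mm from above.
- gate (a joint): Travel of the orange gate in m: 0 fully open, 0.035 fully in (end stop), where its plate covers 8 mm of the burr's disc, 2.5 mm above it. About 2 N of friction; it stays where it is left. A burr that is not fully home blocks it.
- grain_jar: Amber jar, 72 mm diameter, 120 mm tall; bystander. Leave it alone. Origin at the centre of its underside.
- mug: White mug, 80 mm diameter, 95 mm tall; bystander. Leave it alone. Origin at the centre of its underside.
- sample_cup: Steel cup, 70 mm diameter, 60 mm tall; bystander. Leave it alone. Origin at the centre of its underside.
- clean_brush: Brush lying on the desk; bystander. Leave it alone. Origin at the centre of its underside.
- stapler: Blue stapler, 130 x 34 x 46 mm, standing on the desk; bystander. Leave it alone. Origin at the centre of its underside.
- tin: Round tin with green lid, 86 mm diameter, 52 mm high; bystander. Leave it alone. Origin at the centre of its underside.
- weight: Brass check weight, 40 mm diameter, 40 mm tall; bystander. Leave it alone. Origin at the centre of its underside.

How it is judged:
By the outcome, as a careful person would: the job done as asked, in the order asked, and still so for the second after the job is handed in, with the robot touching nothing.
It also fails if it takes over 67 s, if anything falls off the work surface, if the arm or the gripper's body presses on something with over 40 N, if the wrist force passes 120 N, or if a joint passes its speed limit or range.

## Robot

A 6-joint arm with a two-finger parallel gripper is mounted at the origin on the work surface. World frame = base frame: x ahead of the robot, y to its left, z up, the work surface at z = 0. Lengths are in mm, angles in rad, forces in N, time in s.
With the tool pointing down it reaches from about 325 to 750 mm from the base axis. Payload 7.6 kg.
Tool frame: the origin (TCP) lies at the very end of the fingers, on their centre line; the grasp point (between the pads) lies 19 mm behind it; x points along the fingers, y is the direction in which the jaws open and shut, and the axes are right-handed (so a half turn about x gives the same grasp; the last joint's range is limited). The gripper opens to 85 mm and grips with 20 to 120 N. Pads are 22 mm wide; open, the fingers measure 114 mm over their backs; the gripper's body (76 mm by 85 mm) begins 54 mm behind the grasp point. The pads swing forward as they close: fully open they stand 13 mm farther back than shut.
Start: joints at [1.195, 0.052, 1.401, -0, 1.689, -0.07], TCP at [158.038, 500.669, 231.323] pointing down, gripper open.
Joint ranges: [-2.9, 2.9], [-0.91, 2.17], [0.12, 2.37], [-1.06, 4.2], [0.26, 2.73], [-2.93, 2.93]. Speed limits (rad/s): [2.57, 2.57, 3.01, 3.14, 3.14, 3.14].

## Interface

Orientations are given as [roll, pitch, yaw] about the fixed x, y, z axes, in that order (R = Rz(yaw) Ry(pitch) Rx(roll)).
In Python, from rig import * gives the robot as it stands.
- The arm moves only by the tool apply_moves, never from a script. Its argument "increments" is a list of rows, each a list of 4 numbers: the shift along the tool's x, y, z in m, then the turn about the tool's x in degrees. In form: [[dx, dy, dz, turn], ...]. A call has exactly 8 rows; each row is the pose to reach, as a shift and turn from the pose commanded when the call began, along the tool's axes at that moment; what a row does not reach only later rows make up. A row lasts 1/10 s, in which the tool goes at most 50 mm and 8.59 degrees, less where a joint would pass 70% of its speed; a pose out of reach is approached as far as the arm can. A call with a gripper value outside its range is refused whole. "claw" is the opening in per cent of the stroke, from 0 (shut) to 100 (fully open), set as the call begins (left out, the last holds). The fingers move at their own pace and stop on an object; "squeeze" is the grip in N (left out, the last holds). Time passes only in rows, so rows that repeat a pose let the fingers close, or fill a call up. It gives the time, the measured TCP pose, the force and the opening at its end, in the units of the state.
- get_obs(): the state, without advancing time (a new reading comes with each control period).
- camera(name): name is "side" or "top"; returns a dict with "image" (400x640x3 uint8, red, green, blue), "fx", "fy", "cx", "cy" (pixels), "D" ([k1, k2, p1, p2, k3] as OpenCV has them; the pictures are not rectified), "extrinsics" (4x4, takes a point from camera to world coordinates). Camera axes: x right, y down, z forward; pixel columns grow to the right and rows downward; lengths in mm; the calibration is good to about 2 mm. A picture is of the moment at which its call begins. There is no depth.
- sign_off(): hands the job in, once; it reports no verdict.
The state is a dict: "time_s": time; "qpos": joint angles; "joint_velocities": joint speeds; "tau": joint torques, N m; "ee_pos": TCP position; "tool_rot": TCP orientation; "contact_force": force on the tool from outside, world axes, zero at the start; "moment": the same for the moment, N m; "grip_width": finger opening in mm.
Only numpy, scipy, OpenCV 4.12 (cv2) and the standard library are available. Lean on these libraries where they do the work, as an engineer would, in place of code of your own. Each camera call takes 0.05 s, during which the arm holds its last target.

## Working session

There is one attempt and no reset: what is moved stays moved. The work goes in short steps, Python scripts to look and compute and a tool call to move; the robot and the scene stay as the last step left them, time stands still between calls to the robot, and variables do not carry over. Pictures are saved under pics/ and viewed, and the job is handed in when it is done.

Besides the shell and the picture viewer there is one more tool, called after "Emit:" by a JSON object that holds its "fn" and its "kwargs", one argument or row to a line. apply_moves: Moves the arm, as the interface text tells. Its arguments: {"type":"object","properties":{"increments":{"type":"array"},"claw":{"type":"number"},"squeeze":{"type":"number"}},"required":["increments"]}

```bash
mkdir -p pics; ls; python3 - <<'E'
from rig import *
import cv2
for n in ["top","side"]:
    c=camera(n); cv2.imwrite(f"pics/{n}0.png",c["image"][:,:,::-1])
    print(n,c["fx"],c["fy"],c["cx"],c["cy"],c["D"]); print(c["extrinsics"])
print(get_obs())
E
```

```text
pics
top 516.685862477292 516.685862477292 331.2179590091024 192.31365862819064 [-0.08773616  0.          0.          0.          0.        ]
[[-5.02860495e-03 -9.94737554e-01  1.02332358e-01  3.99257237e+02]
 [-9.99806613e-01  3.05572677e-03 -1.94267615e-02 -2.87629714e+00]
 [ 1.90118295e-02 -1.02410258e-01 -9.94560551e-01  1.51803984e+03]
 [ 0.00000000e+00  0.00000000e+00  0.00000000e+00  1.00000000e+00]]
side 417.62585184326167 417.62585184326167 324.1998878623211 200.9794912592305 [0.01703233 0.         0.         0.         0.        ]
[[ 9.99372623e-01 -1.33360864e-02  3.28102015e-02  4.95544197e+02]
 [-3.25794376e-02 -7.09487846e-01  7.03964187e-01 -9.02499247e+02]
 [ 1.38903120e-02 -7.04591474e-01 -7.09477212e-01  9.94739103e+02]
 [ 0.00000000e+00  0.00000000e+00  0.00000000e+00  1.00000000e+00]]
{'time_s': 0.1, 'qpos': array([ 1.19472159e+00,  5.27514436e-02,  1.40157149e+00, -1.38545304e-05,
        1.68860543e+00, -7.02952624e-02]), 'joint_velocities': array([ 5.01530786e-04, -4.25122304e-04, -3.58880218e-03,  6.70475227e-05,
       -3.74079003e-04,  1.31507681e-04]), 'tau': array([ 1.31708228e-03, -3.82582891e+01, -3.60983849e+01, -2.84229617e-05,
        4.70520492e-03, -4.05952494e-05]), 'ee_pos': array([157.93016696, 500.41639952, 230.59444082]), 'tool_rot': array([-1.63078989,  1.56946054, -1.93657098]), 'contact_force': array([ 0.15650811, -0.38199473,  0.10583783]), 'moment': array([-0.03913574,  0.01474661, -0.01686405]), 'grip_width': 85.23833879303547}
```

View pics/top0.png

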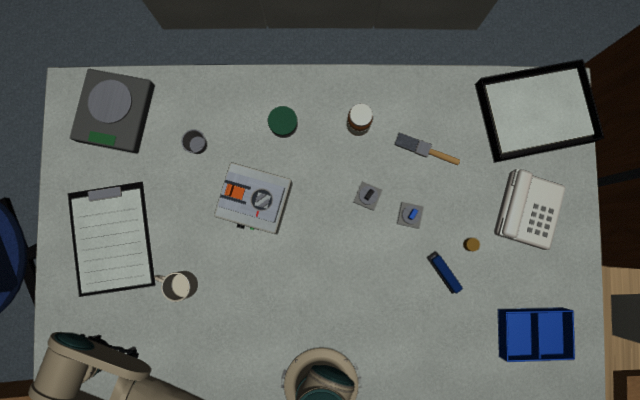

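View pics/side0.png

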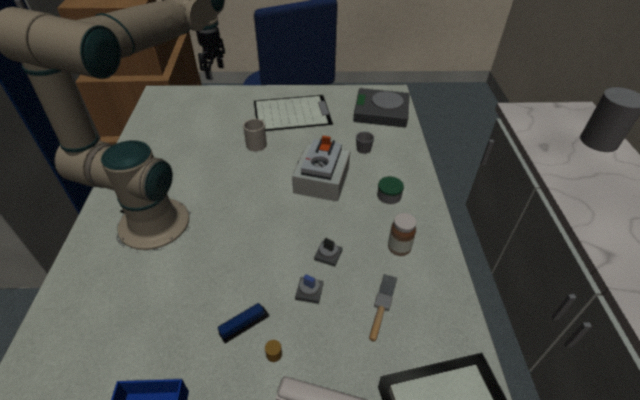

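The top view shows the blue burr near (411,214), black burr near (368,195), chamber near (262,200), and orange gate near (235,190). I'll zoom in on these.

```bash
python3 - <<'E'
import cv2,numpy as np
t=cv2.imread("pics/top0.png"); s=cv2.imread("pics/side0.png")
a=cv2.resize(t[155:245,210:300],(400,400),interpolation=cv2.INTER_CUBIC)
b=cv2.resize(t[175:235,380:440],(400,400),interpolation=cv2.INTER_CUBIC)
cv2.imwrite("pics/z1.png",np.hstack([a,b]))
a=cv2.resize(s[130:200,285:355],(400,400),interpolation=cv2.INTER_CUBIC)
b=cv2.resize(s[260:310,285:335],(400,400),interpolation=cv2.INTER_CUBIC)
cv2.imwrite("pics/z2.png",np.hstack([a,b]))
E
```

```text
(no output)
```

View pics/z1.png

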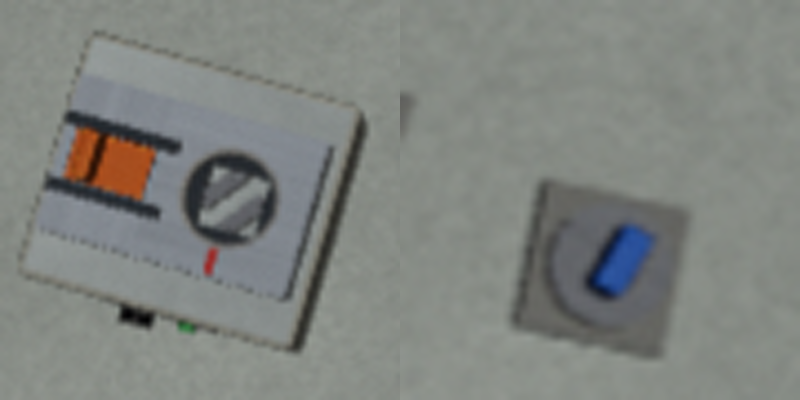

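View pics/z2.png

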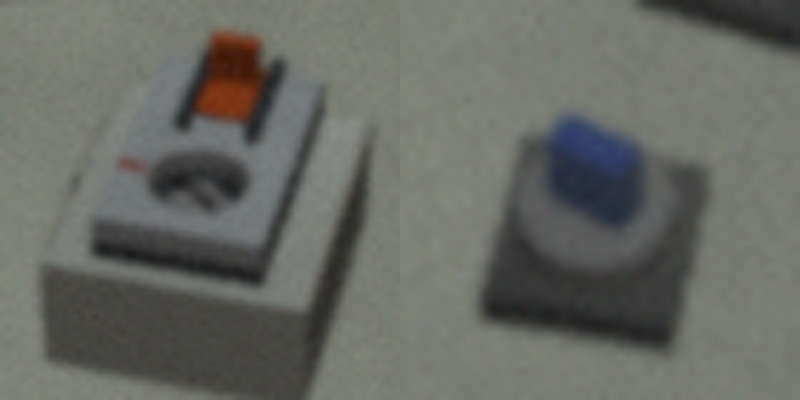

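The zooms show the grip's long axis about 60° from image horizontal, the red mark on the near side (px ≈257,214), and the gate fin at its outer left end. There is also a light diagonal band on the hub. Next I fit models in both views.

```bash
cat > h.py <<'E'
from rig import *
import cv2,numpy as np
from scipy.optimize import minimize
def proj(c,P):
    E=np.linalg.inv(np.array(c["extrinsics"])); K=np.array([[c["fx"],0,c["cx"]],[0,c["fy"],c["cy"]],[0,0,1.]])
    return cv2.projectPoints(np.asarray(P,float).reshape(-1,3),cv2.Rodrigues(E[:3,:3])[0],E[:3,3],K,np.array(c["D"],float))[0].reshape(-1,2)
def unproj(c,uv,z):
    K=np.array([[c["fx"],0,c["cx"]],[0,c["fy"],c["cy"]],[0,0,1.]]);E=np.array(c["extrinsics"])
    n=cv2.undistortPoints(np.array(uv,float).reshape(-1,1,2),K,np.array(c["D"],float)).reshape(-1,2)
    d=np.c_[n,np.ones(len(n))]@E[:3,:3].T
    return E[:3,3]+d*((z-E[2,3])/d[:,2])[:,None]
def box(x,y,yaw,L,W,z0,z1):
    c,s=np.cos(yaw),np.sin(yaw)
    return [[x+c*a-s*b,y+s*a+c*b,z] for a in(-L/2,L/2) for b in(-W/2,W/2) for z in(z0,z1)]
def soft(c,pts,shape,S=8):
    m=np.zeros(shape,np.uint8); return m
def sil(c,pts,roi):
    x0,x1,y0,y1=roi;S=8
    p=proj(c,pts); h=cv2.convexHull(((p-[x0-.5,y0-.5])*S*16-8).astype(np.int32))
    m=np.zeros(((y1-y0)*S,(x1-x0)*S),np.uint8); cv2.fillConvexPoly(m,h,255,shift=4)
    return cv2.resize(m,(x1-x0,y1-y0),interpolation=cv2.INTER_AREA)/255.
E
python3 - <<'E'
from h import *
T=camera("top");S=camera("side")
def w_blue(I): I=I.astype(float); return np.clip((I[...,2]-I[...,0]-10)/40,0,1)
def fit(cams,wf,pf,x0,simp):
    def f(p): return sum(((sil(c,pf(p),r)-wf(c["image"][r[2]:r[3],r[0]:r[1]]))**2).sum() for c,r in cams)
    n=len(x0); sx=np.vstack([x0]+[np.array(x0)+np.eye(n)[i]*simp[i] for i in range(n)])
    r=minimize(f,x0,method="Nelder-Mead",options=dict(initial_simplex=sx,xatol=1e-2,fatol=1e-4)); return r.x,r.fun
rT=(398,424,200,226);rS=(296,326,268,298)
print(np.round(w_blue(T["image"][rT[2]:rT[3],rT[0]:rT[1]])*9).astype(int)[5:22,5:22])
g=unproj(T,[[413,213]],67)[0]; print("guess",g)
pf=lambda p: box(p[0],p[1],p[2],30,14,33,67)
for cams in ([(T,rT)],[(S,rS)],[(T,rT),(S,rS)]):
  for y0 in (-1,-.5,0,.5): print(len(cams),y0,*fit(cams,w_blue,pf,[g[0],g[1],y0],[4,4,.3]))
print("chamber",unproj(T,[[262,199.6]],115))
print("red",unproj(T,[[257.3,213.9]],115))
cs=285+np.array([199,182])*.175
print("chamber side guess",unproj(S,[[285+199*.175,130+180*.175]],115))
E
```

```text
[[0 0 0 0 0 0 0 0 0 0 0 0 0 0 0 0 0]
 [0 0 0 0 0 0 0 0 0 0 0 0 0 0 0 0 0]
 [0 0 0 0 0 0 0 0 0 0 0 0 0 0 0 0 0]
 [0 0 0 0 0 0 0 0 0 0 2 5 2 0 0 0 0]
 [0 0 0 0 0 0 0 0 0 2 9 9 9 6 2 0 0]
 [0 0 0 0 0 0 0 0 0 7 9 9 9 9 9 1 0]
 [0 0 0 0 0 0 0 0 3 9 9 9 9 9 9 2 0]
 [0 0 0 0 0 0 0 1 9 9 9 9 9 9 8 0 0]
 [0 0 0 0 0 0 0 4 9 9 9 9 9 9 2 0 0]
 [0 0 0 0 0 0 1 9 9 9 9 9 9 5 0 0 0]
 [0 0 0 0 0 0 7 9 9 9 9 9 9 1 0 0 0]
 [0 0 0 0 0 2 9 9 9 9 9 9 4 0 0 0 0]
 [0 0 0 0 0 3 9 9 9 9 9 9 0 0 0 0 0]
 [0 0 0 0 0 1 3 8 9 9 9 2 0 0 0 0 0]
 [0 0 0 0 0 0 0 1 2 4 3 0 0 0 0 0 0]
 [0 0 0 0 0 0 0 0 0 0 0 0 0 0 0 0 0]
 [0 0 0 0 0 0 0 0 0 0 0 0 0 0 0 0 0]]
guess [ 489.05307747 -262.184126     67.        ]
1 -1 [ 488.16311258 -264.84506467   -0.58525952] 4.850129277201077
1 -0.5 [ 487.81783728 -264.63616612   -0.58122122] 4.914965878508266
1 0 [ 488.11957273 -264.97892916   -0.57813847] 5.008429930795847
1 0.5 [ 488.14804465 -264.90245571   -0.58620563] 4.928837466359092
1 -1 [ 488.44723256 -261.49268258   -1.09731056] 43.93419478085352
1 -0.5 [ 4.87777100e+02 -2.62898468e+02 -1.67235024e-02] 47.58996948289119
1 0 [ 4.87744898e+02 -2.63278022e+02 -1.26233678e-02] 47.85848159361784
1 0.5 [ 487.31361681 -261.0884882     1.96870454] 43.643948721645515
2 -1 [ 488.55322147 -264.78956631   -0.65820946] 56.00969122452902
2 -0.5 [ 488.77382845 -264.99478101   -0.62039888] 56.240871539792394
2 0 [ 488.58351455 -265.13040205   -0.65945634] 55.65335519992311
2 0.5 [ 488.64121894 -264.89374361   -0.67628174] 56.08121756055364
chamber [[524.24739059 158.38313743 115.        ]]
red [[485.28696003 170.84928284 115.        ]]
chamber side guess [[527.83641657 152.82428037 115.        ]]
```

```bash
cat > ov.py <<'E'
from h import *
def overlay(c,polys,roi,k):
    x0,x1,y0,y1=roi
    I=cv2.resize(c["image"][y0:y1,x0:x1,::-1],None,fx=k,fy=k,interpolation=cv2.INTER_CUBIC)
    for P,col in polys:
        q=((proj(c,P)-[x0-.5,y0-.5])*k).astype(int); cv2.polylines(I,[q.reshape(-1,1,2)],True,col,1)
    return I
def circ(x,y,z,r): 
    a=np.linspace(0,2*np.pi,60); return np.c_[x+r*np.cos(a),y+r*np.sin(a),0*a+z]
E
python3 - <<'E'
from ov import *
T=camera("top");S=camera("side")
np.save("pics/T.npy",T,allow_pickle=True);np.save("pics/S.npy",S,allow_pickle=True)
x,y=524.2,158.4;
m=[(circ(x,y,115,28.5),(0,255,0)),(circ(x,y,115,31.5),(0,255,255))]
bx,by,yw=488.2,-264.7,-.585
b=[(circ(bx,by,33,27),(0,255,0)),(box(bx,by,yw,30,14,67,67)[::2][:2]+box(bx,by,yw,30,14,67,67)[::2][:1:-1],(0,255,255))]
cv2.imwrite("pics/o1.png",np.vstack([np.hstack([overlay(T,m,(240,284,178,222),9)[:300],overlay(S,m,(300,344,135,179),9)[:300]]) if 0 else np.hstack([overlay(T,m,(246,278,184,216),9),overlay(S,m,(304,336,145,177),9)]),np.hstack([overlay(T,b,(396,428,198,230),9),overlay(S,b,(294,326,267,299),9)])]))
E
```

```text
(no output)
```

View pics/o1.png

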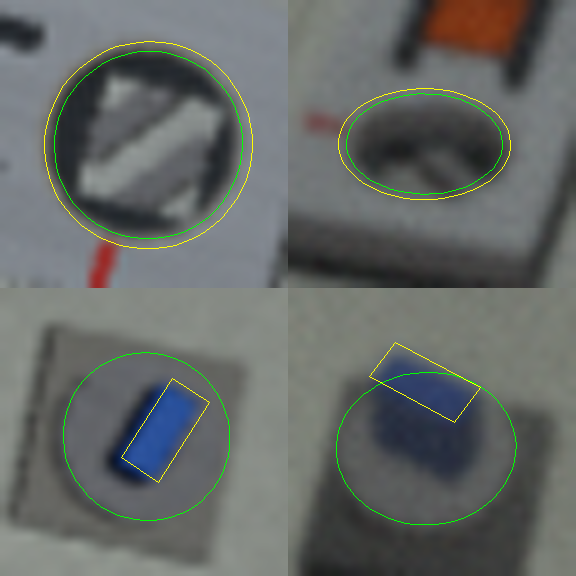

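```bash
python3 - <<'E'
from ov import *
T=np.load("pics/T.npy",allow_pickle=True).item();S=np.load("pics/S.npy",allow_pickle=True).item()
rT=(400,424,202,226);rS=(298,324,268,294)
for c,r in((T,rT),(S,rS)):
    I=c["image"][r[2]:r[3],r[0]:r[1]].astype(int); print((I[...,2]-I[...,0])[2:24,2:24])
E
```

```text
[[ -4  -5  -6  -4  -4  -4  -3  -4  -2  -3  -3  -2  -2  -2  -1  -2  -2  -1
   -1  -2  -2  -1]
 [ -4  -4  -4  -5  -4  -4  -1   0   1   2   0   0   0  -2  -3  -3  -3  -2
   -2  -3  -1  -1]
 [ -4  -4  -4  -3  -1   3   5   7   8   6   7   6   5   3  -1  -2  -4  -4
   -2  -4  -3  -2]
 [ -4  -4  -3  -1   5   6   5   8   7   7   7   7   7   6   3   0  -2  -4
   -3  -3  -4  -2]
 [ -3  -4   0   4   6   7   5   7   7   7   7  21  32  22   9   3   0  -2
   -3  -3  -5  -2]
 [ -4  -2   4   6   5   7   6   7   6   8  17  69 100  81  40  15   7   0
   -3  -2  -4  -1]
 [ -3   3   6   8   6   7   6   6   5   8  43  92 112 111  96  56  17   4
   -2  -4  -3  -2]
 [  0   3   6   7   6   7   6   6   9  25  78 109 111 112 111  73  18   5
    0  -4  -2  -3]
 [  0   6   8   6   6   6   6   8  14  52  95 109 111 111 101  48   8   6
    2  -3  -2  -1]
 [  1   6   7   6   5   6   6   9  30  79 107 112 112 106  68  16   7   6
    2  -3  -2  -4]
 [  2   7   6   7   6   7   7  15  60  98 111 111 111  87  33   6   7   6
    3  -1  -2  -1]
 [  2   6   7   7   6   6  10  40  89 111 114 110 106  61  13   6   6   7
   
[... 1765 characters left out ...]
 1 -1  0]
 [-1  0  5 10 20 25 24 23 23 26 26 25 29 19 12  7  3 -2  1 -3 -2 -1]
 [ 0  3  2  9 21 23 21 26 23 23 22 23 21 18 13 10  3  1  1 -1 -1  1]
 [ 0  2 -1  7 13 18 19 23 24 25 21 25 20 18 13  8  1  2 -2  0  0  2]
 [ 2  2  2  0  6 11 14 18 25 21 22 24 21 17 13  7 -1 -1  0 -1  1  0]
 [ 0 -1 -1 -1  2  4  7  8 13 19 21 22 20 17 10  5  3  2 -1  0 -2 -2]
 [-1  1  2  0  1  2  2  3  7  7 15 19 15 14  7  0  2  0  0  0 -1 -3]
 [ 0  1  0  0  4  1  2  0  1  3  6  8  8  6  3 -1  3  2 -2 -3 -3 -3]
 [-1  0  0  1  2  2  2  2  2  1  0  3  2  2  2  2  2  0 -1 -2 -2  1]
 [-1  2 -1  2  1  3  0  3  1  3  0  3  2  2  0  1  1 -3 -2 -3  0  0]
 [ 0  0  1  1  2  1  2  1  3  1  1  1 -1  0  0 -1  0  0  0  0 -1 -3]]
```

```bash
python3 - <<'E'
from ov import *
T=np.load("pics/T.npy",allow_pickle=True).item();S=np.load("pics/S.npy",allow_pickle=True).item()
rT=(400,424,202,226);rS=(298,324,268,294)
d=lambda c,r:(lambda I:I[...,2]-I[...,0])(c["image"][r[2]:r[3],r[0]:r[1]].astype(float))
mt=np.clip((d(T,rT)-18)/92,0,1); ms=np.clip((d(S,rS)-24)/30,0,1); mf=np.clip(d(S,rS)/22,0,1)
md=np.clip((d(T,rT)+3)/9,0,1)
md[:2]=0
def fit(f,x0):
    n=len(x0);sx=np.vstack([x0]+[np.array(x0)+np.eye(n)[i]*[4,4,.3][i] for i in range(n)])
    r=minimize(f,x0,method="Nelder-Mead",options=dict(initial_simplex=sx));return np.round(r.x,2),round(r.fun,2)
top=lambda p:box(*p,30,14,67,67)
e=lambda c,r,pts,m:((sil(c,pts,r)-m)**2).sum()
x0=[488,-262,-.585]
print("T top",fit(lambda p:e(T,rT,top(p),mt),x0))
print("S top",fit(lambda p:e(S,rS,top(p),ms),x0))
print("S full",fit(lambda p:e(S,rS,box(*p,30,14,33,67),mf),x0))
print("T disc",fit(lambda p:e(T,rT,circ(p[0],p[1],33,27),md),x0[:2]))
# mill: orange fin and plate
r=(215,260,170,215);I=T["image"][r[2]:r[3],r[0]:r[1]].astype(float);o=I[...,0]-I[...,2]
print(np.round(o[8:34:1,4:32]).astype(int))
E
```

```text
T top (array([ 487.63, -262.2 ,   -0.54]), np.float64(1.6))
S top (array([ 487.93, -268.08,   -0.54]), np.float64(6.81))
S full (array([ 488.4 , -265.19,   -0.6 ]), np.float64(4.82))
T disc (array([ 487.71, -262.64]), np.float64(4.28))
[[  2   2   2   1   3   2   5  -7 -12 -12 -12 -12 -13 -13 -13 -13 -13 -12
  -12 -13 -13 -14 -11 -12 -13 -14 -15 -13]
 [  2   1   1   2   1   1   0  -9 -13 -13 -13 -13 -12 -12 -14 -13 -13 -13
  -13 -13 -14 -14 -13 -13 -13 -14 -13 -12]
 [  1   1   2   2   1  -1  -5 -10 -10 -11 -11 -12 -12 -12 -13 -13 -12 -12
  -13 -15 -13 -13 -14 -12 -14 -14 -13 -12]
 [  2   1   2   2   2  -1  -9 -10 -11  -9 -10  -9 -10 -13 -12 -12 -14 -12
  -13 -12 -14 -13 -14 -11 -12 -12 -13 -13]
 [  2   0   1   1   3   2  -5  -9  -7 -10  -9 -11 -10 -10  -9  -9 -11 -11
  -13 -13 -12 -14 -13 -12 -12 -14 -12 -13]
 [  2   1   0   3   4   0 -13 -13  17  15  31  15  -4  -9  -9  -9 -10 -11
   -9 -11 -12 -12 -12 -13 -12 -13 -14 -13]
 [  1   0   0   1   6  -9 -16 -10  80 101 121  96  60  11  -4  -5  -9 -10
  -10 -10 -11 -11 -11 -12 -13 -13 -13 -12]
 [  2   2   1   2   5 -10 -16  -8 103 126 136
[... 1478 characters left out ...]
  2  -9 -13 -11 -13 -11  -9 -10  -8  -9 -10  -9 -12 -10  -4   0  19  69
   98 104 119 131 121  14 -16 -15 -13 -12]
 [ -3 -11 -14 -13 -12 -13 -13 -13 -11 -11  -9 -10 -10  -8 -12 -11 -10  -3
   -1   3  35  81  93   0 -14 -13 -13 -11]
 [ -7 -12 -13 -14 -12 -13 -12 -14 -13 -14 -12 -12 -11 -10 -11  -9  -9 -10
  -14 -13  -9  -3   1 -15 -13 -12 -15 -13]
 [-10 -12 -13 -12 -13 -13 -13 -13 -15 -14 -14 -13 -13 -13 -12 -10 -11  -8
  -12 -11 -10 -12 -10 -10 -10 -10 -11 -13]
 [-10 -13 -12 -13 -13 -13 -12 -12 -13 -13 -14 -14 -14 -13 -14 -14 -12 -12
  -12 -12  -9  -9  -8 -10  -9  -9  -8 -12]
 [-13 -13 -13 -13 -12 -13 -14 -12 -13 -14 -13 -14 -13 -11 -13 -13 -14 -12
  -12 -14 -14 -11 -11 -10  -9  -9  -6 -12]]
```

```bash
cat > go.py <<'E'
import sys
from rig import *
import numpy as np
from scipy.spatial.transform import Rotation as R
def plan(x,y,z,ang=None):
    """ang: world angle (deg) wanted for tool z axis line (mod 180) i.e. bar's long direction"""
    o=get_obs(); M=R.from_euler("xyz",o["tool_rot"]).as_matrix()
    print("t",round(o["time_s"],2),"tcp",o["ee_pos"].round(1),"F",o["contact_force"].round(1),"M",o["moment"].round(2),"w",round(o["grip_width"],1),"q1,q6",o["qpos"][[0,5]].round(3))
    d=M.T@(np.array([x,y,z])-o["ee_pos"])/1000
    za=np.degrees(np.arctan2(M[1,2],M[0,2])); t=""
    if ang is not None:
        t=-((ang-za+90)%180-90)
    print("tool z ang",round(za,2),"tilt",M[:,0].round(4),"shift",d.round(4),"turn",t)
E
python3 - <<'E'
from go import *
plan(487.8,-263,120,-31.5)
from ov import *
T=np.load("pics/T.npy",allow_pickle=True).item()
for n,uv,z in [("black",(368,194),60),("mug",(180,285),95),("jar",(360,116),120),("stapler",(444,272),40),("weight",(472,244),40)]: print(n,unproj(T,[uv],z)[0].round())
E
```

```text
t 0.3 tcp [158.  500.6 231.1] F [ 0.1 -0.1 -0.9] M [-0.02  0.01  0.08] w 85.4 q1,q6 [ 1.195 -0.07 ]
tool z ang -17.52 tilt [-1.e-04 -4.e-04 -1.e+00] shift [ 0.1113 -0.6288  0.5444] turn 13.982157136099573
black [ 544. -136.   60.]
mug [292. 384.  95.]
jar [ 755. -111.  120.]
stapler [ 321. -353.   40.]
weight [ 400. -437.   40.]
```

Emit:
{"fn": "apply_moves", "kwargs": {
  "increments": [
    [0, -0.035, 0.03, 0],
    [0, -0.07, 0.06, 2],
    [0, -0.105, 0.091, 4],
    [0, -0.14, 0.121, 6],
    [0, -0.175, 0.151, 8],
    [0, -0.21, 0.181, 10],
    [0, -0.245, 0.212, 12],
    [0, -0.28, 0.242, 14]
  ],
  "claw": 55,
  "squeeze": 40
}}

```text
time_s: 1.1
ee_pos: [304.8, 159.1, 231.5]
tool_rot: [0.964, 1.57, 0.413]
contact_force: [1.1, -0.1, 1.0]
grip_width: 47.0
```

```bash
python3 -c "
from go import *
plan(487.8,-263,120,-31.5)"
```

```text
t 1.1 tcp [304.8 159.1 231.5] F [ 1.1 -0.1  1. ] M [-0.05 -0.07  0.  ] w 47.0 q1,q6 [ 0.374 -0.646]
tool z ang -31.57 tilt [ 1.1e-03  5.0e-04 -1.0e+00] shift [ 0.1115 -0.2639  0.3769] turn -0.07497630505463349
```

Emit:
{"fn": "apply_moves", "kwargs": {
  "increments": [
    [0, -0.0275, 0.0393, 0],
    [0, -0.055, 0.0786, 0],
    [0, -0.0825, 0.118, 0],
    [0, -0.11, 0.157, 0],
    [0.01, -0.1375, 0.1965, 0],
    [0.02, -0.165, 0.2357, 0],
    [0.035, -0.192, 0.275, 0],
    [0.05, -0.219, 0.313, 0]
  ]
}}

```text
time_s: 1.9
ee_pos: [457.3, -191.7, 180.8]
tool_rot: [0.389, 1.57, -0.161]
contact_force: [1.3, 1.2, 0.1]
grip_width: 46.9
```

```bash
python3 -c "
from go import *
plan(487.8,-263,120,-31.5)"
```

```text
t 1.9 tcp [ 457.3 -191.7  180.8] F [1.3 1.2 0.1] M [ 0.05 -0.02 -0.  ] w 46.9 q1,q6 [-0.472 -1.492]
tool z ang -31.55 tilt [ 8.e-04 -1.e-04 -1.e+00] shift [ 0.0609 -0.0448  0.0632] turn -0.054875338475341096
```

Emit:
{"fn": "apply_moves", "kwargs": {
  "increments": [
    [0, -0.022, 0.032, 0],
    [0.02, -0.045, 0.063, 0],
    [0.05, -0.045, 0.063, 0],
    [0.085, -0.045, 0.063, 0],
    [0.085, -0.045, 0.063, 0],
    [0.085, -0.045, 0.063, 0],
    [0.085, -0.045, 0.063, 0],
    [0.085, -0.045, 0.063, 0]
  ]
}}

```text
time_s: 2.7
ee_pos: [488.1, -261.2, 98.7]
tool_rot: [0.006, 1.567, -0.544]
contact_force: [0.2, 1.0, 0.7]
grip_width: 47.2
```

```bash
python3 -c "
from go import *
plan(487.8,-263,38,-31.5)
from ov import *
T=camera('top');S=camera('side')
o=get_obs()['ee_pos']; b=[([o,o+[0,0,1]],(0,0,255)),(circ(487.8,-263,33,27),(0,255,0))]
cv2.imwrite('pics/g1.png',np.hstack([overlay(T,b,(385,441,185,241),7),overlay(S,b,(280,336,245,301),7)]))"
```

```text
t 2.7 tcp [ 488.1 -261.2   98.7] F [0.2 1.  0.7] M [-0.    0.03 -0.04] w 47.2 q1,q6 [-0.558 -1.579]
tool z ang -31.5 tilt [ 0.0034 -0.0021 -1.    ] shift [ 0.0607 -0.0016  0.0005] turn 0.0005999437317143475
```

View pics/g1.png

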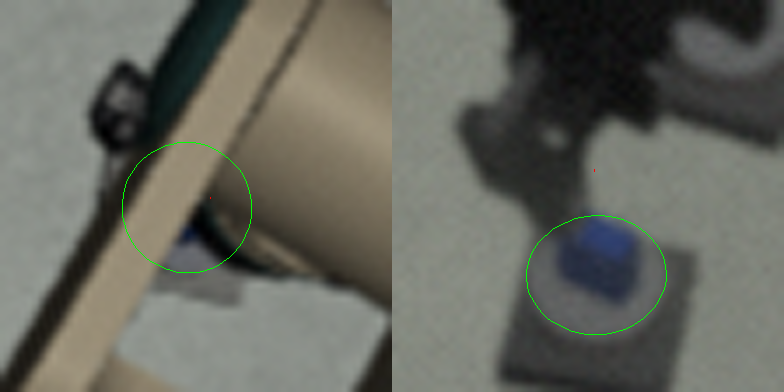

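Emit:
{"fn": "apply_moves", "kwargs": {
  "increments": [
    [0.015, -0.002, 0.0005, 0],
    [0.035, -0.002, 0.0005, 0],
    [0.05, -0.002, 0.0005, 0],
    [0.06, -0.002, 0.0005, 0],
    [0.06, -0.002, 0.0005, 0],
    [0.06, -0.002, 0.0005, 0],
    [0.06, -0.002, 0.0005, 0],
    [0.06, -0.002, 0.0005, 0]
  ]
}}

```text
time_s: 3.6
ee_pos: [486.9, -263.1, 37.2]
tool_rot: [0.037, 1.569, -0.514]
contact_force: [-0.3, 0.1, -0.1]
grip_width: 46.9
```

Emit:
{"fn": "apply_moves", "kwargs": {
  "increments": [
    [0, 0, 0, 0],
    [0, 0, 0, 0],
    [0, 0, 0, 0],
    [0, 0, 0, 0],
    [0, 0, 0, 0],
    [0, 0, 0, 0],
    [0, 0, 0, 0],
    [0, 0, 0, 0]
  ],
  "claw": 0,
  "squeeze": 40
}}

```text
time_s: 4.4
ee_pos: [486.6, -262.8, 36.6]
tool_rot: [0.283, 1.57, -0.267]
contact_force: [-0.4, 0.1, 4.4]
grip_width: 13.3
```

```bash
python3 -c "
from go import *
plan(487.8,-263,38,-31.5)
from ov import *
S=camera('side')
o=get_obs()['ee_pos']; b=[([o,o+[0,0,1]],(0,0,255)),(circ(o[0],o[1],33,27),(0,255,0))]
cv2.imwrite('pics/g2.png',overlay(S,b,(280,336,245,301),9))"
```

```text
t 4.4 tcp [ 486.6 -262.8   36.6] F [-0.4  0.1  4.4] M [ 0.12  0.14 -0.02] w 13.3 q1,q6 [-0.562 -1.583]
tool z ang -31.52 tilt [ 5.e-04 -1.e-04 -1.e+00] shift [-0.0014  0.0005  0.0011] turn -0.020327324663099944
```

View pics/g2.png

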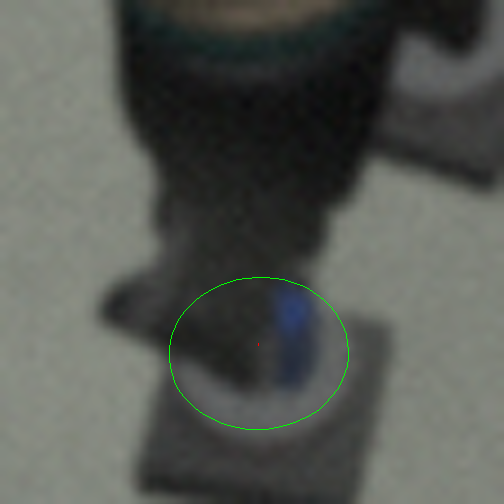

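```bash
python3 -c "
from go import *
plan(525,158.4,185,-40)"
```

```text
t 4.45 tcp [ 486.6 -262.9   36.6] F [-1.2  0.8  5. ] M [ 0.04  0.09 -0.  ] w 13.5 q1,q6 [-0.562 -1.583]
tool z ang -31.52 tilt [ 5.e-04 -2.e-04 -1.e+00] shift [-0.1485  0.3792 -0.1874] turn 8.479314432528398
```

Emit:
{"fn": "apply_moves", "kwargs": {
  "increments": [
    [-0.01, 0, 0, 0],
    [-0.03, 0, 0, 0],
    [-0.055, 0, 0, 0],
    [-0.085, 0, 0, 0],
    [-0.115, 0, 0, 0],
    [-0.14, 0, 0, 0],
    [-0.15, 0, 0, 0],
    [-0.15, 0, 0, 0]
  ]
}}

```text
time_s: 5.25
ee_pos: [486.7, -263.0, 187.2]
tool_rot: [0.031, 1.569, -0.519]
contact_force: [0.8, 0.3, -2.2]
grip_width: 13.0
```

```bash
python3 -c "
from go import *
plan(525,158.4,185,-40)"
```

```text
t 5.25 tcp [ 486.7 -263.   187.2] F [ 0.8  0.3 -2.2] M [ 0.02  0.02 -0.01] w 13.0 q1,q6 [-0.562 -1.583]
tool z ang -31.52 tilt [ 1.6e-03 -9.0e-04 -1.0e+00] shift [ 0.0019  0.3792 -0.1877] turn 8.477333175925992
```

Emit:
{"fn": "apply_moves", "kwargs": {
  "increments": [
    [0, 0.03, -0.015, 0],
    [0, 0.07, -0.035, 1],
    [0, 0.11, -0.055, 2],
    [0, 0.152, -0.075, 3],
    [0, 0.194, -0.096, 4],
    [0, 0.236, -0.117, 6],
    [0, 0.275, -0.136, 7],
    [0, 0.31, -0.153, 8]
  ]
}}

```text
time_s: 6.05
ee_pos: [517.0, 83.6, 183.9]
tool_rot: [-2.417, 1.567, -3.107]
contact_force: [0.2, -0.5, -3.0]
grip_width: 13.2
```

```bash
python3 -c "
from go import *
plan(525,158.4,175,-40)"
```

```text
t 6.05 tcp [517.   83.6 183.9] F [ 0.2 -0.5 -3. ] M [-0.02 -0.04 -0.06] w 13.2 q1,q6 [ 0.09  -0.791]
tool z ang -39.52 tilt [-3.7e-03 -1.0e-04 -1.0e+00] shift [ 0.0089  0.0629 -0.0414] turn 0.47908715127229584
```

Emit:
{"fn": "apply_moves", "kwargs": {
  "increments": [
    [0, 0.015, -0.01, 0],
    [0, 0.035, -0.023, 0.5],
    [0.003, 0.052, -0.034, 0.5],
    [0.007, 0.063, -0.0414, 0.5],
    [0.014, 0.063, -0.0414, 0.5],
    [0.019, 0.063, -0.0414, 0.5],
    [0.019, 0.063, -0.0414, 0.5],
    [0.019, 0.063, -0.0414, 0.5]
  ]
}}

```text
time_s: 6.85
ee_pos: [526.2, 155.5, 167.1]
tool_rot: [-2.009, 1.57, -2.709]
contact_force: [0.3, -0.8, -2.2]
grip_width: 13.5
```

```bash
python3 -c "
from go import *
plan(525,158.4,150,-40)
from ov import *
S=camera('side');T=camera('top')
o=get_obs()['ee_pos']; z=o[2]-3.6;b=[([o,o+[0,0,1]],(0,0,255)),(circ(o[0],o[1],z,27),(0,255,0)),(circ(o[0],o[1],z-14,27),(0,255,0)),(circ(524.2,158.4,115,28.5),(255,255,0))]
cv2.imwrite('pics/g3.png',np.hstack([overlay(T,b,(240,284,170,214),9),overlay(S,b,(300,344,130,174),9)]))"
```

```text
t 6.85 tcp [526.2 155.5 167.1] F [ 0.3 -0.8 -2.2] M [ 0.   -0.02 -0.01] w 13.5 q1,q6 [ 0.22  -0.651]
tool z ang -40.09 tilt [-4.e-04 -2.e-04 -1.e+00] shift [ 0.0171  0.0014 -0.0028] turn -0.0897801115563368
```

View pics/g3.png

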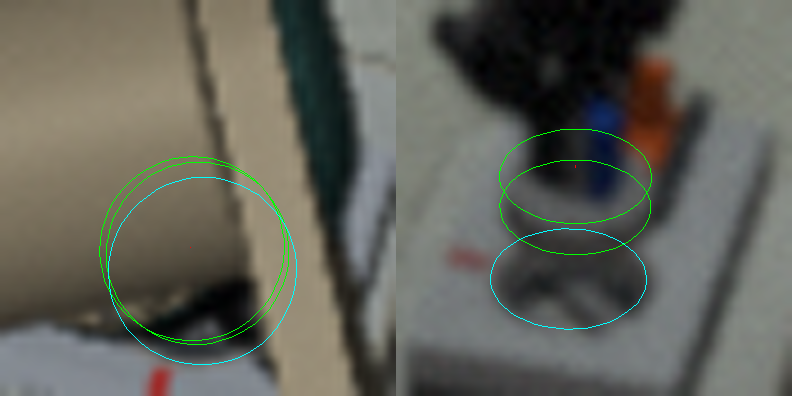

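Emit:
{"fn": "apply_moves", "kwargs": {
  "increments": [
    [0.004, 0.001, -0.0025, 0],
    [0.01, 0.001, -0.0025, 0],
    [0.016, 0.001, -0.0025, 0],
    [0.02, 0.001, -0.0025, 0],
    [0.022, 0.001, -0.0025, 0],
    [0.023, 0.001, -0.0025, 0],
    [0.023, 0.001, -0.0025, 0],
    [0.023, 0.001, -0.0025, 0]
  ]
}}

```text
time_s: 7.75
ee_pos: [525.0, 158.8, 144.5]
tool_rot: [1.082, 1.57, 0.384]
contact_force: [-0.1, 0.4, -2.6]
grip_width: 13.4
```

```bash
python3 -c "
from go import *
plan(525.3,158.4,132,-40)
from ov import *
S=camera('side')
o=get_obs()['ee_pos']; z=o[2]-3.6;b=[(circ(o[0],o[1],z,27),(0,255,0)),(circ(524.2,158.4,115,28.5),(255,255,0))]
cv2.imwrite('pics/g4.png',np.hstack([overlay(S,[],(300,344,130,174),9),overlay(S,b,(300,344,130,174),9)]))"
```

```text
t 7.75 tcp [525.  158.8 144.5] F [-0.1  0.4 -2.6] M [ 0.02 -0.06  0.03] w 13.4 q1,q6 [ 0.226 -0.646]
tool z ang -40.02 tilt [ 4.e-04  2.e-04 -1.e+00] shift [ 0.0125 -0.0001  0.0004] turn -0.02195070956425127
```

View pics/g4.png

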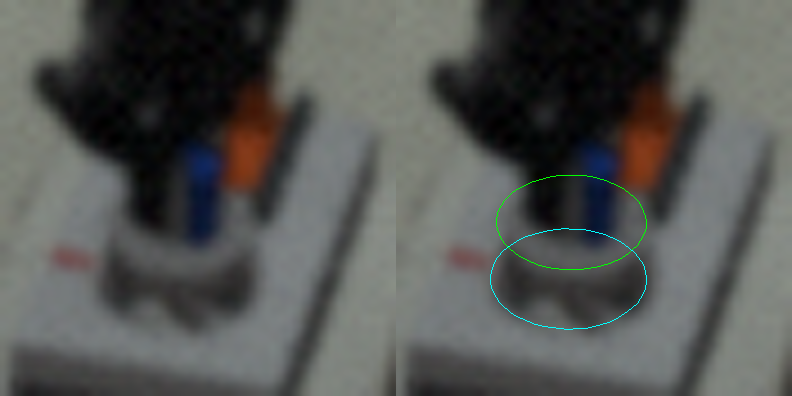

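Emit:
{"fn": "apply_moves", "kwargs": {
  "increments": [
    [0.003, 0, 0.0004, 0],
    [0.006, 0, 0.0004, 0],
    [0.008, 0, 0.0004, 0],
    [0.01, 0, 0.0004, 0],
    [0.011, 0, 0.0004, 0],
    [0.012, 0, 0.0004, 0],
    [0.012, 0, 0.0004, 0],
    [0.012, 0, 0.0004, 0]
  ]
}}

```text
time_s: 8.6
ee_pos: [525.4, 158.8, 132.9]
tool_rot: [1.425, 1.57, 0.727]
contact_force: [-1.7, 2.0, 2.4]
grip_width: 13.6
```

```bash
python3 -c "
from go import *
plan(525.3,158.4,128,-40)"
```

```text
t 8.6 tcp [525.4 158.8 132.9] F [-1.7  2.   2.4] M [ 0.25  0.31 -0.03] w 13.6 q1,q6 [ 0.226 -0.646]
tool z ang -40.01 tilt [ 8.e-04  7.e-04 -1.e+00] shift [ 0.0049 -0.0004  0.0002] turn -0.008197934224853043
```

Emit:
{"fn": "apply_moves", "kwargs": {
  "increments": [
    [0, 0, -0.001, 0],
    [0, 0, -0.002, 0],
    [0.001, 0, -0.002, 0],
    [0.001, 0, -0.002, 0],
    [0.002, 0, -0.002, 0],
    [0.002, 0, -0.002, 0],
    [0.002, 0, -0.002, 0],
    [0.002, 0, -0.002, 0]
  ]
}}

```text
time_s: 9.4
ee_pos: [523.7, 159.9, 130.1]
tool_rot: [2.6, 1.57, 1.901]
contact_force: [2.0, 2.0, -2.2]
grip_width: 13.2
```

```bash
python3 -c "
from go import *
plan(525.3,158.4,128,-40)"
```

```text
t 9.4 tcp [523.7 159.9 130.1] F [ 2.   2.  -2.2] M [ 0.62 -0.34  0.05] w 13.2 q1,q6 [ 0.229 -0.644]
tool z ang -40.02 tilt [-1.e-04  3.e-04 -1.e+00] shift [ 0.0021 -0.0001  0.0022] turn -0.016143869675431688
```

Emit:
{"fn": "apply_moves", "kwargs": {
  "increments": [
    [0, 0.001, 0, 0],
    [0.001, 0.001, 0, 0],
    [0.002, 0.001, 0, 0],
    [0.003, 0.001, 0, 0],
    [0.0035, 0.001, 0, 0],
    [0.0035, 0.001, 0, 0],
    [0.0035, 0.001, 0, 0],
    [0.0035, 0.001, 0, 0]
  ]
}}

```text
time_s: 10.2
ee_pos: [524.4, 160.4, 127.0]
tool_rot: [-0.407, 1.571, -1.106]
contact_force: [-2.0, -0.7, 2.4]
grip_width: 13.5
```

```bash
python3 -c "
from go import *
plan(525.3,158.4,128,-40)"
```

```text
t 10.2 tcp [524.4 160.4 127. ] F [-2.  -0.7  2.4] M [-0.51  0.48 -0.03] w 13.5 q1,q6 [ 0.23  -0.643]
tool z ang -40.03 tilt [ 1.e-04 -2.e-04 -1.e+00] shift [-0.001  -0.0009  0.002 ] turn -0.025992330058599578
```

Emit:
{"fn": "apply_moves", "kwargs": {
  "increments": [
    [0.0007, -0.0004, 0, 0],
    [0.0015, -0.0004, 0, 0],
    [0.0015, -0.0004, 0, 1],
    [0.0015, -0.0004, 0, 2],
    [0.0015, -0.0004, 0, 3],
    [0.0015, -0.0004, 0, 4],
    [0.0015, -0.0004, 0, 5],
    [0.0015, -0.0004, 0, 6]
  ]
}}

```text
time_s: 11.0
ee_pos: [524.2, 160.2, 125.4]
tool_rot: [0.656, 1.571, -0.149]
contact_force: [-0.4, -2.7, 3.2]
grip_width: 13.2
```

```bash
python3 -c "
from go import *
plan(525.3,158.4,128,-40)"
```

```text
t 11.0 tcp [524.2 160.2 125.4] F [-0.4 -2.7  3.2] M [-0.39  0.21  0.  ] w 13.2 q1,q6 [ 0.229 -0.537]
tool z ang -46.11 tilt [ 2.e-04 -0.e+00 -1.e+00] shift [-0.0026 -0.0004  0.0021] turn -6.11251542140468
```

Emit:
{"fn": "apply_moves", "kwargs": {
  "increments": [
    [0.0005, -0.0004, 0.0004, 1],
    [0.0005, -0.0004, 0.0004, 2],
    [0.0005, -0.0004, 0.0004, 3],
    [0.0005, -0.0004, 0.0004, 4],
    [0.0005, -0.0004, 0.0004, 5],
    [0.0005, -0.0004, 0.0004, 6],
    [0.0005, -0.0004, 0.0004, 7],
    [0.0005, -0.0004, 0.0004, 8]
  ]
}}

```text
time_s: 11.8
ee_pos: [524.1, 160.0, 124.3]
tool_rot: [2.744, 1.57, 1.8]
contact_force: [4.1, 3.5, -2.5]
grip_width: 13.4
```

```bash
python3 -c "
from go import *
plan(525.3,158.4,128,-40)"
```

```text
t 11.8 tcp [524.1 160.  124.3] F [ 4.1  3.5 -2.5] M [ 0.62 -0.76  0.12] w 13.4 q1,q6 [ 0.229 -0.398]
tool z ang -54.08 tilt [-1.e-04  6.e-04 -1.e+00] shift [-0.0037  0.0001  0.002 ] turn -14.084765294704525
```

Emit:
{"fn": "apply_moves", "kwargs": {
  "increments": [
    [0, 0.0006, 0, 0],
    [0.0005, 0.0006, 0, 0],
    [0.001, 0.0006, 0, 0],
    [0.0015, 0.0006, 0, 0],
    [0.002, 0.0006, 0, 0],
    [0.0025, 0.0006, 0, 0],
    [0.003, 0.0006, 0, 0],
    [0.003, 0.0006, 0, 0]
  ]
}}

```text
time_s: 12.6
ee_pos: [524.5, 160.1, 121.7]
tool_rot: [-2.424, 1.571, 2.917]
contact_force: [0.5, 2.6, -1.7]
grip_width: 13.6
```

```bash
python3 -c "
from go import *
plan(525.3,158.4,128,-40)"
```

```text
t 12.6 tcp [524.5 160.1 121.7] F [ 0.5  2.6 -1.7] M [ 0.47  0.09 -0.03] w 13.6 q1,q6 [ 0.229 -0.399]
tool z ang -54.02 tilt [-3.e-04  1.e-04 -1.e+00] shift [-0.0063 -0.0003  0.0018] turn -14.017744776101267
```

Emit:
{"fn": "apply_moves", "kwargs": {
  "increments": [
    [0.0005, 0.0002, -0.0003, 0],
    [0.001, 0.0002, -0.0003, 0],
    [0.0015, 0.0002, -0.0003, 0],
    [0.002, 0.0002, -0.0003, 0],
    [0.0025, 0.0002, -0.0003, 0],
    [0.003, 0.0002, -0.0003, 0],
    [0.003, 0.0002, -0.0003, 0],
    [0.003, 0.0002, -0.0003, 0]
  ]
}}

```text
time_s: 13.4
ee_pos: [524.5, 160.3, 118.7]
tool_rot: [-1.11, 1.571, -2.053]
contact_force: [0.2, -0.3, -3.2]
grip_width: 13.1
```

```bash
python3 -c "
from go import *
plan(525.3,158.4,128,-40)"
```

```text
t 13.4 tcp [524.5 160.3 118.7] F [ 0.2 -0.3 -3.2] M [-0.02 -0.01 -0.01] w 13.1 q1,q6 [ 0.229 -0.399]
tool z ang -54.03 tilt [-1.e-04 -1.e-04 -1.e+00] shift [-0.0093 -0.0005  0.002 ] turn -14.026525291933496
```

Emit:
{"fn": "apply_moves", "kwargs": {
  "increments": [
    [0.0003, 0, 0, 0],
    [0.0005, 0, 0, 0],
    [0.0008, 0, 0, 0],
    [0.001, 0, 0, 0],
    [0.0012, 0, 0, 0],
    [0.0012, 0, 0, 0],
    [0.0012, 0, 0, 0],
    [0.0012, 0, 0, 0]
  ]
}}

```text
time_s: 14.2
ee_pos: [524.6, 160.4, 118.6]
tool_rot: [1.097, 1.57, 0.154]
contact_force: [-5.5, -0.8, 6.7]
grip_width: 13.3
```

```bash
python3 -c "
from go import *
plan(525.3,158.4,128,-40)"
```

```text
t 14.2 tcp [524.6 160.4 118.6] F [-5.5 -0.8  6.7] M [-0.3   0.83 -0.03] w 13.3 q1,q6 [ 0.229 -0.399]
tool z ang -54.02 tilt [ 6.e-04  1.e-04 -1.e+00] shift [-0.0094 -0.0006  0.002 ] turn -14.020586070918029
```

Emit:
{"fn": "apply_moves", "kwargs": {
  "increments": [
    [0, 0, 0, 0],
    [0, 0, 0, 0],
    [0, 0, 0, 0],
    [0, 0, 0, 0],
    [-0.002, 0, 0, 0],
    [-0.01, 0, 0, 0],
    [-0.025, 0, 0, 0],
    [-0.045, 0, 0, 0]
  ],
  "claw": 45
}}

```text
time_s: 15.0
ee_pos: [524.3, 160.4, 163.6]
tool_rot: [-2.068, 1.57, -3.011]
contact_force: [0.6, -0.4, -0.4]
grip_width: 38.1
```

Emit:
{"fn": "apply_moves", "kwargs": {
  "increments": [
    [-0.03, 0, 0, 0],
    [-0.06, 0, -0.02, 0],
    [-0.07, 0, -0.06, 0],
    [-0.07, 0, -0.1, 0],
    [-0.07, 0, -0.14, 0],
    [-0.07, 0, -0.18, 0],
    [-0.07, 0, -0.2, 0],
    [-0.07, 0, -0.2, 0]
  ]
}}

```text
time_s: 15.8
ee_pos: [405.7, 324.2, 234.3]
tool_rot: [1.802, 1.569, 0.863]
contact_force: [-0.9, -1.0, -0.4]
grip_width: 38.6
```

```bash
python3 -c "
from go import *
plan(525.3,158.4,128,-40)
from ov import *
S=camera('side');T=camera('top')
b=[(circ(524.5,160.3,115,28.5),(255,255,0))]
cv2.imwrite('pics/g5.png',np.hstack([overlay(T,b,(215,275,170,230),6),overlay(S,b,(290,350,120,180),6)]))"
```

```text
t 15.8 tcp [405.7 324.2 234.3] F [-0.9 -1.  -0.4] M [-0.03  0.   -0.02] w 38.6 q1,q6 [ 0.603 -0.029]
tool z ang -53.81 tilt [ 0.0014  0.0017 -1.    ] shift [ 0.1062 -0.0016  0.2045] turn -13.809228598057047
```

View pics/g5.png

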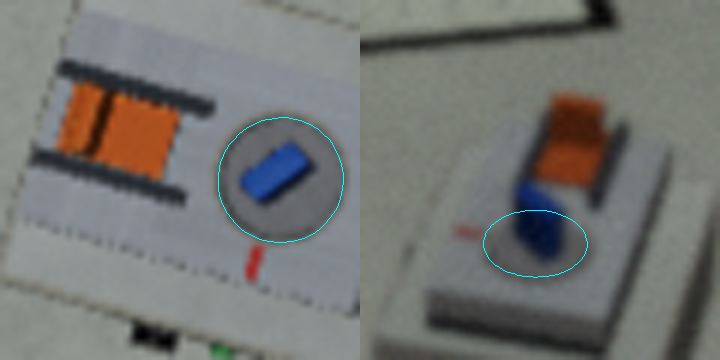

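The top view shows the burr concentric with the chamber ring, with no dark gap and the grip at about (261,199). In the side view the disc is level with the deck. Next I measure the fin.

```bash
python3 - <<'E'
from go import *
from ov import *
T=camera('top');S=camera('side')
C=np.array([524.4,160.0]); 
r=(215,250,170,205);I=T["image"][r[2]:r[3],r[0]:r[1]].astype(float);o=np.clip((I[...,0]-I[...,2]-10)/110,0,1)
# fin top only: mask out columns right of dark face
m=o.copy()
def f(p,h=150):
    q=sil(T,box(p[0],p[1],p[2],30,10,h,h),r)
    w=(sil(T,box(p[0]+4*np.sin(p[2])*-1,p[1]+4*np.cos(p[2]),p[2],40,16,h,h),r)>.01)
    return (((q-m)**2)*w).sum()+0.05*0
g=unproj(T,[[228.3,189.2]],150)[0]; print(g)
ms=minimize(f,[g[0],g[1],-.275],method="Nelder-Mead",options=dict(initial_simplex=[[g[0],g[1],-.275],[g[0]+3,g[1],-.275],[g[0],g[1]+3,-.275],[g[0],g[1],-.2]])).x
print(ms)
yw=-.275;
for P in(g,ms): 
    d=P[:2]-C; print("mill frame",d@[np.cos(yw),np.sin(yw)],d@[-np.sin(yw),np.cos(yw)])
b=lambda h:[(np.array(box(C[0]-np.sin(yw)*D,C[1]+np.cos(yw)*D,yw,30,10,h,h))[[0,2,6,4]],(0,255,0)) for D in (85,)]
cv2.imwrite('pics/g6.png',np.hstack([overlay(T,b(150)+b(120),(215,255,170,210),9),overlay(S,b(150)+b(120),(310,350,120,160),9)]))
E
```

```text
[549.19531391 244.4851349  150.        ]
[ 5.49456394e+02  2.46868964e+02 -3.05557114e-01]
mill frame 0.921955291958925 88.04371419598209
mill frame 0.5259041245619295 90.4088666486101
```

View pics/g6.png

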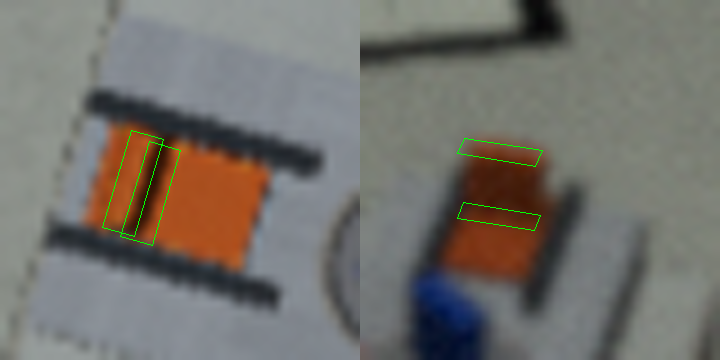

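The fin centre is about 87 mm from the chamber (allowed 81–89) and in line with the mill's y axis. I'll push its outer face with shut fingers.

```bash
python3 -c "
from go import *
plan(556.2,272.6,200,74.2)"
```

```text
t 16.0 tcp [407.7 321.6 233.2] F [-0.3 -1.7  0.7] M [0.02 0.01 0.04] w 38.7 q1,q6 [ 0.597 -0.03 ]
tool z ang -54.08 tilt [ 9.e-04  3.e-04 -1.e+00] shift [0.0334 0.0915 0.1268] turn 51.717395409473454
```

Emit:
{"fn": "apply_moves", "kwargs": {
  "increments": [
    [0, 0.012, 0.016, 7],
    [0, 0.024, 0.034, 14],
    [0, 0.038, 0.053, 22],
    [0, 0.053, 0.073, 30],
    [0, 0.067, 0.093, 38],
    [0.01, 0.08, 0.111, 45],
    [0.02, 0.0915, 0.127, 51.7],
    [0.03, 0.0915, 0.127, 51.7]
  ],
  "claw": 0
}}

```text
time_s: 16.8
ee_pos: [557.9, 270.8, 201.7]
tool_rot: [0.085, 1.57, -1.767]
contact_force: [0.9, 0.3, -1.0]
grip_width: 0.0
```

```bash
python3 -c "
from go import *
plan(556.2,272.6,132,74.2)"
```

```text
t 16.8 tcp [557.9 270.8 201.7] F [ 0.9  0.3 -1. ] M [-0.    0.02  0.03] w 0.0 q1,q6 [0.393 0.673]
tool z ang -106.07 tilt [-1.e-04 -6.e-04 -1.e+00] shift [ 0.0697 -0.0021 -0.0013] turn -0.268898997341239
```

Emit:
{"fn": "apply_moves", "kwargs": {
  "increments": [
    [0.005, -0.002, -0.001, 0],
    [0.015, -0.002, -0.001, 0],
    [0.03, -0.002, -0.001, 0],
    [0.045, -0.002, -0.001, 0],
    [0.058, -0.002, -0.001, 0],
    [0.066, -0.002, -0.001, 0],
    [0.069, -0.002, -0.001, 0],
    [0.069, -0.002, -0.001, 0]
  ]
}}

```text
time_s: 17.6
ee_pos: [554.0, 274.8, 133.3]
tool_rot: [-1.016, 1.57, -2.862]
contact_force: [0.1, 0.6, 0.3]
grip_width: -0.0
```

```bash
python3 -c "
from go import *
plan(542.9,225.4,132,74.2)
from ov import *
S=camera('side')
cv2.imwrite('pics/g7.png',overlay(S,[],(290,360,110,180),8))"
```

```text
t 17.6 tcp [554.  274.8 133.3] F [0.1 0.6 0.3] M [-0.   -0.01  0.03] w -0.0 q1,q6 [0.401 0.675]
tool z ang -105.71 tilt [-4.e-04 -1.e-04 -1.e+00] shift [0.0013 0.0027 0.0505] turn 0.08560226008580685
```

View pics/g7.png

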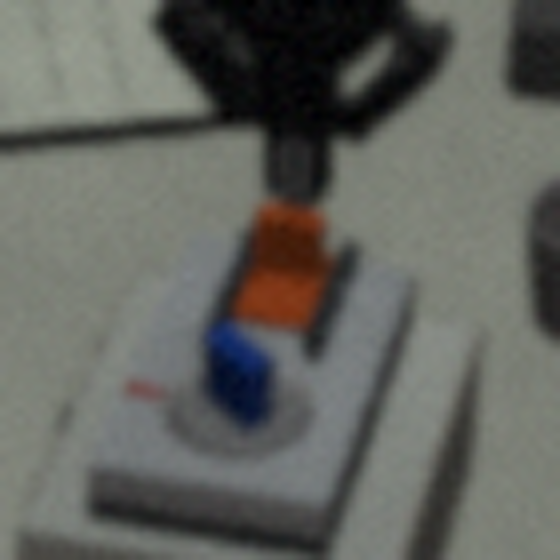

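Emit:
{"fn": "apply_moves", "kwargs": {
  "increments": [
    [0, 0.0015, 0.004, 0],
    [0, 0.002, 0.008, 0],
    [0, 0.002, 0.012, 0],
    [0, 0.002, 0.016, 0],
    [0, 0.002, 0.02, 0],
    [0, 0.002, 0.024, 0],
    [0, 0.002, 0.028, 0],
    [0, 0.002, 0.032, 0]
  ]
}}

```text
time_s: 18.45
ee_pos: [547.3, 243.3, 133.9]
tool_rot: [2.667, 1.57, 0.822]
contact_force: [1.4, 1.9, 0.3]
grip_width: -0.0
```

```bash
python3 -c "
from go import *
plan(542.9,225.4,132,74.2)"
```

```text
t 18.45 tcp [547.3 243.3 133.9] F [1.4 1.9 0.3] M [ 0.36 -0.11  0.01] w -0.0 q1,q6 [0.357 0.631]
tool z ang -105.71 tilt [ 4.e-04  5.e-04 -1.e+00] shift [0.0019 0.0006 0.0184] turn 0.08729201717267188
```

Pushing at about 2 N as expected. Continue, slower near the stop.

Emit:
{"fn": "apply_moves", "kwargs": {
  "increments": [
    [0, 0, 0.003, 0],
    [0, 0, 0.006, 0],
    [0, 0, 0.008, 0],
    [0, 0, 0.01, 0],
    [0, 0, 0.012, 0],
    [0, 0, 0.013, 0],
    [0, 0, 0.014, 0],
    [0, 0, 0.015, 0]
  ]
}}

```text
time_s: 19.25
ee_pos: [543.2, 228.9, 133.6]
tool_rot: [-2.938, 1.571, 1.5]
contact_force: [0.3, 2.1, 1.0]
grip_width: 0.3
```

Emit:
{"fn": "apply_moves", "kwargs": {
  "increments": [
    [0, 0, 0.0005, 0],
    [0, 0, 0.001, 0],
    [0, 0, 0.0012, 0],
    [0, 0, 0.0015, 0],
    [0, 0, 0.0015, 0],
    [0, 0, 0.0015, 0],
    [0, 0, 0.0015, 0],
    [0, 0, 0.0015, 0]
  ]
}}

```text
time_s: 20.05
ee_pos: [543.0, 228.5, 133.6]
tool_rot: [2.926, 1.569, 1.081]
contact_force: [1.4, 6.9, 0.2]
grip_width: 0.0
```

Emit:
{"fn": "apply_moves", "kwargs": {
  "increments": [
    [0, 0, 0.0003, 0],
    [0, 0, 0.0006, 0],
    [0, 0, 0.0009, 0],
    [0, 0, 0.001, 0],
    [0, 0, 0.001, 0],
    [0, 0, 0.001, 0],
    [0, 0, 0.001, 0],
    [0, 0, 0.001, 0]
  ]
}}

```text
time_s: 20.85
ee_pos: [543.0, 228.4, 133.7]
tool_rot: [2.899, 1.567, 1.055]
contact_force: [3.6, 9.9, -0.5]
grip_width: 0.0
```

```bash
python3 -c "
from go import *
plan(542.9,225.4,132,74.2)
from ov import *
S=camera('side')
cv2.imwrite('pics/g8.png',overlay(S,[],(290,360,110,180),8))"
```

```text
t 20.85 tcp [543.  228.4 133.7] F [ 3.6  9.9 -0.5] M [ 1.71 -0.66 -0.05] w 0.0 q1,q6 [0.334 0.607]
tool z ang -105.64 tilt [ 0.0021  0.0036 -1.    ] shift [0.0017 0.0007 0.0029] turn 0.15646729366130785
```

View pics/g8.png

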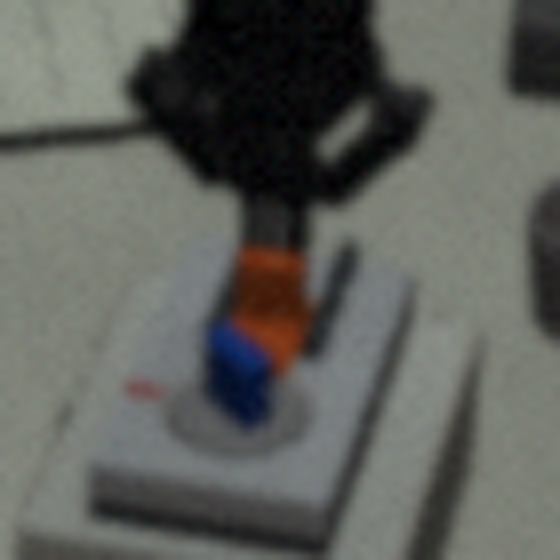

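The gate stopped hard at about 10 N. I'll back off and verify in the pictures.

Emit:
{"fn": "apply_moves", "kwargs": {
  "increments": [
    [0, 0, -0.003, 0],
    [0, 0, -0.01, 0],
    [0, 0, -0.02, 0],
    [-0.02, 0, -0.025, 0],
    [-0.05, 0, -0.025, 0],
    [-0.08, 0, -0.03, 0],
    [-0.1, 0, -0.05, 0],
    [-0.1, 0, -0.09, 0]
  ]
}}

```text
time_s: 21.7
ee_pos: [568.6, 313.0, 238.9]
tool_rot: [2.175, 1.563, 0.327]
contact_force: [1.0, 0.4, 1.2]
grip_width: 0.3
```

Emit:
{"fn": "apply_moves", "kwargs": {
  "increments": [
    [0, 0.04, -0.02, 0],
    [0, 0.08, -0.04, 0],
    [0, 0.12, -0.04, 0],
    [0, 0.16, -0.04, 0],
    [0, 0.2, -0.04, 0],
    [0, 0.2, -0.04, 0],
    [0, 0.2, -0.04, 0],
    [0, 0.2, -0.04, 0]
  ]
}}

```text
time_s: 22.5
ee_pos: [746.7, 289.7, 226.0]
tool_rot: [2.218, 1.55, 0.374]
contact_force: [0.7, -0.6, 0.3]
grip_width: 0.2
```

```bash
python3 -c "
from go import *
plan(542.9,225.4,132,74.2)
from ov import *
S=camera('side');T=camera('top')
C=np.array([524.4,160.]);yw=-.275
def bb(D,L,W,h): return (np.array(box(C[0]-np.sin(yw)*D,C[1]+np.cos(yw)*D,yw,L,W,h,h))[[0,2,6,4]],(0,255,0))
D=52
b=[bb(D,30,10,150),(circ(*C,115,27),(255,255,0)),(np.array([[C[0]-np.sin(yw)*19+a*np.cos(yw),C[1]+np.cos(yw)*19+a*np.sin(yw),120] for a in(-18,18)]),(255,0,255))]
cv2.imwrite('pics/g9.png',np.vstack([np.hstack([overlay(T,k,(222,276,175,217),7),overlay(S,k,(300,354,125,167),7)]) for k in (b,[])]))"
```

```text
t 22.5 tcp [746.7 289.7 226. ] F [ 0.7 -0.6  0.3] M [-0.02  0.02  0.09] w 0.2 q1,q6 [0.324 0.597]
tool z ang -105.66 tilt [ 0.0194  0.0076 -0.9998] shift [ 0.0895 -0.1804  0.1181] turn 0.14230006212409307
```

View pics/g9.png

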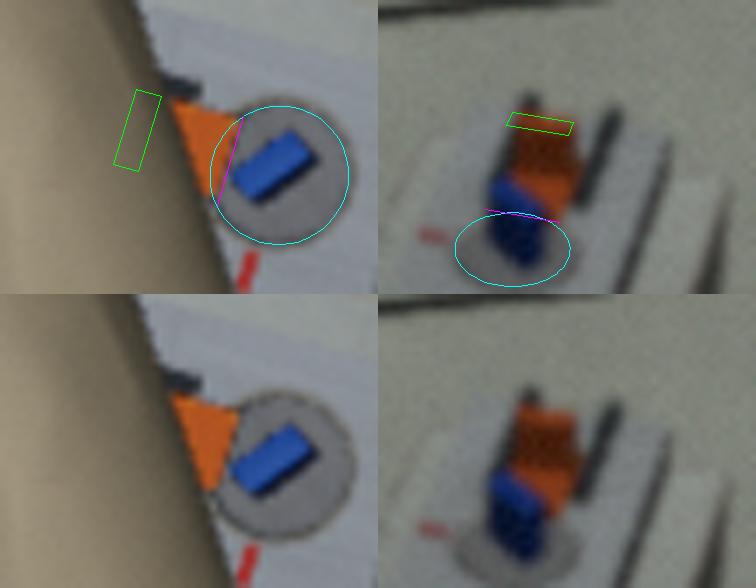

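The plate clearly overlaps the disc. The arm hides part of it, so I'll move clear and measure the travel.

Emit:
{"fn": "apply_moves", "kwargs": {
  "increments": [
    [0, -0.04, -0.015, 0],
    [0, -0.08, -0.03, 0],
    [0, -0.12, -0.045, 0],
    [0, -0.16, -0.06, 0],
    [0, -0.2, -0.08, 0],
    [0, -0.24, -0.1, 0],
    [0, -0.28, -0.12, 0],
    [0, -0.32, -0.14, 0]
  ]
}}

```text
time_s: 23.4
ee_pos: [475.1, 512.0, 224.0]
tool_rot: [2.297, 1.548, 0.453]
contact_force: [0.6, 0.0, 0.2]
grip_width: -0.3
```

```bash
python3 - <<'E'
from go import *
plan(300,400,230)
from ov import *
T=camera('top');S=camera('side'); T0=np.load("pics/T.npy",allow_pickle=True).item()
cv2.imwrite('pics/g10.png',np.hstack([overlay(T,[],(215,280,165,230),6),overlay(S,[],(290,355,110,175),6)]))
# shift of plate front edge along mill -y, z=120
yw=-.275;C=np.array([524.4,160.]);a=np.arange(0,95,.25)
for off in(-8,0,8):
  for n,c in(("before",T0),("after",T)):
    P=np.array([[C[0]-np.sin(yw)*d+off*np.cos(yw),C[1]+np.cos(yw)*d+off*np.sin(yw),120] for d in a])
    q=proj(c,P).astype(np.float32); I=c["image"].astype(np.float32); v=cv2.remap(I[...,0]-I[...,2],q[:,0].copy(),q[:,1].copy(),cv2.INTER_LINEAR).ravel()
    print(off,n,"orange from",a[np.argmax(v>60)])
E
```

```text
t 23.4 tcp [475.1 512.  224. ] F [0.6 0.  0.2] M [0.01 0.02 0.01] w -0.3 q1,q6 [0.773 1.045]
tool z ang -105.65 tilt [ 0.0206  0.01   -0.9997] shift [-0.0107 -0.1383  0.155 ] turn 
-8 before orange from 52.5
-8 after orange from 20.25
0 before orange from 52.75
0 after orange from 20.25
8 before orange from 52.5
8 after orange from 20.5
```

View pics/g10.png

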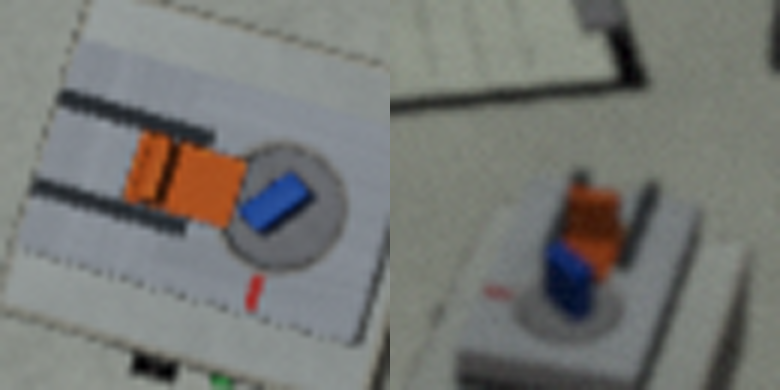

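```bash
python3 - <<'E'
from ov import *
T=camera('top');cv2.imwrite('pics/full_after.png',T["image"][:,:,::-1])
yw=-.275;C=np.array([524.4,160.]);I=T["image"].astype(np.float32).mean(2)
from scipy.optimize import least_squares
pts=[]
r=np.arange(22,36,.1)
for th in np.radians(np.arange(-150,75,5)) :  # world angles avoiding gate side
    P=np.c_[C[0]+r*np.cos(th),C[1]+r*np.sin(th),0*r+115]
    q=proj(T,P).astype(np.float32); v=cv2.remap(I,q[:,0].copy(),q[:,1].copy(),cv2.INTER_CUBIC).ravel()
    i=np.argmin(v[20:-20])+20; 
    pts.append((th,r[i],v[i]))
pts=np.array(pts); print(np.c_[np.degrees(pts[:,0]),pts[:,1:]].round(1)[::4])
X=C+pts[:,1:2]*np.c_[np.cos(pts[:,0]),np.sin(pts[:,0])]
s=least_squares(lambda p:np.hypot(X[:,0]-p[0],X[:,1]-p[1])-p[2],[*C,28],loss="soft_l1"); print(s.x,np.std(s.fun))
d=s.x[:2]-C; print("chamber offset along mill y",d@[-np.sin(yw),np.cos(yw)])
E
```

```text
[[-150.    26.1   80.2]
 [-130.    26.    94. ]
 [-110.    27.3   86.3]
 [ -90.    27.9   96.9]
 [ -70.    26.9  102.3]
 [ -50.    27.    96.5]
 [ -30.    27.   100.4]
 [ -10.    28.4   94.7]
 [  10.    27.7   88.4]
 [  30.    27.3   69.1]
 [  50.    24.    83.9]
 [  70.    24.    92. ]]
[525.44260189 159.42504192  26.64473151] 1.2714155444643842
chamber offset along mill y -0.27023878957542197
```

The plate edge sits about 20 mm from the axis (nominal 19), and the gate travelled 32 mm to a hard stop. One last check of the whole desk against the first picture.

```bash
python3 - <<'E'
import cv2,numpy as np
a=cv2.imread("pics/top0.png");b=cv2.imread("pics/full_after.png")
d=cv2.absdiff(cv2.GaussianBlur(a,(3,3),0),cv2.GaussianBlur(b,(3,3),0)).max(2)
n,l,s,c=cv2.connectedComponentsWithStats((d>35).astype(np.uint8))
print([tuple(x) for x in s[1:] if x[4]>5])
cv2.imwrite("pics/full2.png",b)
E
```

```text
[(np.int32(25), np.int32(175), np.int32(261), np.int32(225), np.int32(17469)), (np.int32(224), np.int32(183), np.int32(15), np.int32(15), np.int32(159)), (np.int32(239), np.int32(188), np.int32(31), np.int32(17), np.int32(299)), (np.int32(269), np.int32(199), np.int32(3), np.int32(6), np.int32(12)), (np.int32(257), np.int32(207), np.int32(6), np.int32(2), np.int32(11)), (np.int32(408), np.int32(209), np.int32(10), np.int32(11), np.int32(71)), (np.int32(33), np.int32(210), np.int32(5), np.int32(13), np.int32(42)), (np.int32(164), np.int32(287), np.int32(12), np.int32(12), np.int32(45)), (np.int32(323), np.int32(371), np.int32(14), np.int32(12), np.int32(73)), (np.int32(308), np.int32(373), np.int32(16), np.int32(14), np.int32(94)), (np.int32(343), np.int32(385), np.int32(18), np.int32(15), np.int32(148)), (np.int32(29), np.int32(388), np.int32(4), np.int32(8), np.int32(26))]
```

View pics/full2.png

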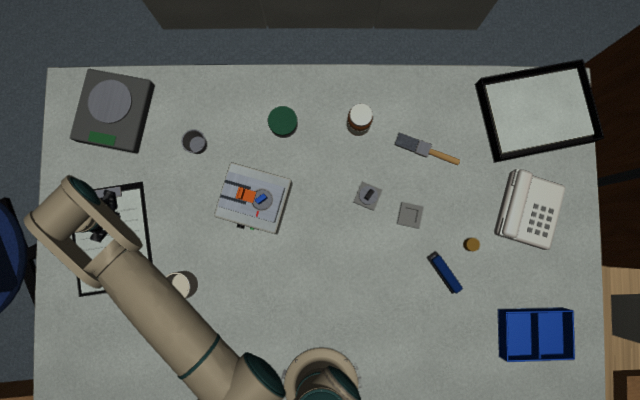

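The desk is unchanged apart from the blue burr's stand, now empty at (410,214), and the mill with the burr and gate at (250,196). The mug at (180,285) is partly hidden by the arm but stands where it was.

```bash
python3 -c "
from rig import *
print(sign_off())"
```

```text
the job is handed in; nothing more can be done
None
```

The blue burr is home in the mill and the orange gate is pushed in over its edge to a hard stop. I handed the job in at about 24 s with the arm clear.

- **Burr:** I turned it clockwise under about 5–6 N. The push vanished about 38° clockwise of the mill's x axis; I stopped turning there and lowered it. It bottomed out at TCP z 118.6, the height expected for a disc flush with the deck, with about 9 N down. The pictures show it centred and level with the deck.
- **Gate:** I pushed the fin's outer face with shut fingers at about 2 N. It stopped hard, with the force rising from 7 to 10.5 N over 0.1 mm of movement, and I backed off.
- **Other objects:** The final picture shows the black burr and the other things on the desk unmoved; the mug was partly hidden by the arm.

**Disagreements:**
- **Plate edge:** The camera puts it about 20.3 mm from the chamber axis, against a nominal 19. That is within my roughly 1–1.5 mm measuring error.
- **Gate travel:** I measured about 32 mm rather than 35. The gate had probably started slightly in, so I took the hard stop as the end of travel; the gate's joint position can't be read directly.
- **Cameras:** The two views disagreed by a few mm in y, so I corrected the chamber entry by feel, with light contact of under 6 N.

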